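Dried sample from the drying box to the balance

ROBOT

A 6-joint arm with a two-finger parallel gripper is mounted at the origin on the work surface. World frame = base frame: x ahead of the robot, y to its left, z up, the work surface at z = 0. Lengths are in m, angles in rad, forces in N, time in s.
With the tool pointing down it reaches from about 0.35 to 0.85 m from the base axis. Payload 8.1 kg.
Tool frame: the origin (TCP) lies on the mounting face of the last link; the fingertips stand 186 mm ahead of it and the grasp point (between the pads) lies 167 mm ahead of it; z points along the fingers, y is the line along which they close (so a half turn about z gives the same grasp; the last joint's range is limited). The gripper opens to 93 mm and grips with 3 to 60 N. Pads are 15 mm wide; open, the fingers measure 128 mm over their backs; the gripper's body (75 mm by 188 mm) begins 65 mm behind the grasp point.
Start: joints at [-0.085, 0.13, 1.488, -0, 1.523, -0.085], TCP at [0.6, 0, 0.405] pointing down, gripper open.
Joint ranges: [-2.96, 2.96], [-0.89, 2.26], [0.02, 2.5], [-1.34, 4.48], [0, 2.73], [-2.66, 2.66]. Speed limits (rad/s): [2.39, 2.39, 2.79, 3.14, 3.14, 3.14].

INTERFACE

Orientations are given as a rotation vector (axis times angle).
In Python, from plant import read_state, read_camera, camera_params, close_job gives the robot as it stands. The module is installed in compiled form; this text tells all that it offers.
- The arm moves only by the tool servo_tool, never from a script. Its argument "increments" is a list of rows, each an object with "slide": the shift along the tool's x, y, z in mm, a list of three; "dr": the turn, a rotation vector about the tool's x, y, z in rad, a list of three; "jaw": the closure, from 0 (fully open) to 1 (shut). In form: [{"slide": [x, y, z], "dr": [ax, ay, az], "jaw": jaw}, ...]. A call has 1 to 20 rows; each row is the pose to reach, as a shift and turn from the pose commanded when the call began, along the tool's axes at that moment; what a row does not reach only later rows make up. A row lasts 1/10 s, in which the tool goes at most 50 mm and 8.59 degrees, less where a joint would pass 70% of its speed; a pose out of reach is approached as far as the arm can. A call with a gripper value outside its range is refused whole. The fingers move at their own pace and stop on an object; "force" is the grip in N (left out, the last holds). Time passes only in rows, so rows that repeat a pose let the fingers close. It gives the time, the measured TCP pose, the force, the opening and the grip force at its end, in the units of the state.
- read_state(): the state, without advancing time (a new reading comes with each control period).
- read_camera(name): name is "scene" or "side" or "wrist"; returns (picture, depth): 400x640x3 uint8, red, green, blue; 400x640 float32, m along the optical axis (not along the pixel's ray), 0 where there is no reading.
- camera_params(name): a dict with "fx", "fy", "cx", "cy" (pixels), "rvec" (rotation vector, rad) and "tvec" (3), from world to camera coordinates, as OpenCV has them. Camera axes: x right, y down, z forward; pixel columns grow to the right and rows downward; lengths in m; the calibration is good to about 2 mm. A picture is of the moment at which its call begins: read the wrist's pose just before it. camera_params takes no time and is no camera call; for the wrist camera it gives the pose at the moment of the call.
- close_job(): hands the job in; it is judged then, once.
The state is a dict: "t": time; "q": joint angles; "dq": joint speeds; "joint_torque": joint torques, N m; "tool_pos": TCP position; "orientation": TCP orientation; "force": force on the tool from outside, world axes, zero at the start; "wrist_torque": the same for the moment, N m; "opening": finger opening in m; "gripper_force": force on a finger pad.
Only numpy, scipy, OpenCV 4.12 (cv2) and the standard library are available. Lean on these libraries where they do the work, as an engineer would, in place of code of your own. Each camera call takes 0.05 s, during which the arm holds its last target. There are 200 camera calls.

TASK

Reach down through the round port in the roof of the drying box, lift the green-capped jar off its pedestal and set it down gently, upright, in the middle of the balance's round pan, then let go. Leave the white-capped jar standing where it is, and do not knock hard against the box.

Things in the scene. Friction and masses are not known exactly. Their poses are not given: they have to be found in the camera images.
- green_jar: The jar to move: closed amber glass cylinder with a lime green screw cap, 40 mm in diameter over its whole height, 70 mm tall (the top 21 mm is cap), 60 to 130 g, loose. It stands on one of the two pedestals in the drying box, within 6 mm of the pedestal's centre. Origin at the centre of its underside, z up along the jar.
- white_jar: A jar of the same size and make with a white cap, on the other pedestal; it stays where it is. Origin at the centre of its underside.
- drying_box: Fixed clear-walled box, 200 (x) by 370 (y) by 150 mm tall; origin at its underside's centre, z up. White roof, 6 mm thick, with two 140 mm round ports ringed in flat blue, centred at x = 0, y = +90 and -90 mm. Under each port's centre a steel pedestal, 60 mm in diameter, its top 65 mm above the bench, so a jar's cap ends 15 mm below the roof's upper face.
- pan (a point): Centre of the upper face of the fixed balance's round steel pan, 120 mm in diameter, level, 70 mm above the bench; z up. The grey and lime balance body, 54 mm tall, reaches from the pan's centre 90 mm to -x, 170 mm to +x (display, under 75 mm tall), 95 mm to each y side. Loose bystanders (tip box, bottle 130 mm tall, pot) stand beyond x = 0.74 m.
Things that resemble listed ones, but are neither listed nor needed, are in the scene too. Leave any blue look-alike of the white_jar alone. What is shaped like the green_jar but blue is not meant.

How it is judged:
On the way:
1. the green-capped jar is lifted up out of the box through the port (its underside above the roof) (z of green_jar in the frame of drying_box above 0.15 m), for 0.1 s.
At the end, for the whole second after the job is handed in: The green-capped jar stands released, upright (within 0.12 rad) and still on the balance's pan, its centre within 20 mm of the pan's centre and its underside within 6 mm of the pan's face; the white-capped jar stands upright within 20 mm of where it was (horizontal distance between green_jar and pan below 0.02 m and z of green_jar in the frame of pan between -0.006 and 0.006 m and angle between green_jar's own z axis and vertical below 0.12 rad and linear speed of green_jar below 0.03 m/s and distance of white_jar from where it was at the start of the episode below 0.02 m and angle between white_jar's own z axis and vertical below 0.2 rad); the robot touches nothing.
It fails at once if the white-capped jar is moved by more than 20 mm or tipped by more than 0.2 rad (distance of white_jar from where it was at the start of the episode above 0.02 m or angle between white_jar's own z axis and vertical above 0.2 rad).
It fails at once if the green-capped jar is dropped or slammed onto the pan (faster than 0.6 m/s within 30 mm above it) (horizontal distance between green_jar and pan below 0.08 m and z of green_jar in the frame of pan below 0.03 m and linear speed of green_jar above 0.6 m/s).
It fails at once if the robot knocks or presses against the drying box with more than 30 N (contact force between any of the arm, the fingers and drying_box above 30 N).
It also fails if it takes over 38 s, if anything falls off the work surface, if the arm or the gripper's body presses on something with over 40 N, if the wrist force passes 120 N, or if a joint passes its speed limit or range.

## Working session

There is one attempt and no reset: what is moved stays moved. The work goes in short steps, Python scripts to look and compute and a tool call to move; the robot and the scene stay as the last step left them, time stands still between calls to the robot, and variables do not carry over. Pictures are saved under pics/ and viewed, at most 10 in all, crops included, and the job is handed in when it is done.

Besides the shell and the picture viewer there is one more tool, called by a JSON object that holds its "api" and its "payload". servo_tool: Moves the arm, as the interface text tells. Its arguments: {"type":"object","properties":{"increments":{"type":"array"},"force":{"type":"number"}},"required":["increments"]}

```bash
mkdir -p pics; cat > h.py <<'E'
import numpy as np,cv2
from plant import *
def get(n):
    p=camera_params(n); im,d=read_camera(n); return p,im,d
def ray(p,u,v):
    R=cv2.Rodrigues(np.array(p["rvec"],float))[0]; t=np.array(p["tvec"],float).ravel()
    return -R.T@t, R.T@np.array([(u-p["cx"])/p["fx"],(v-p["cy"])/p["fy"],1])
def onz(p,u,v,z):
    c,r=ray(p,u,v); return c+r*(z-c[2])/r[2]
def pts(p,d,m):
    v,u=np.nonzero(m&(d>0)); R=cv2.Rodrigues(np.array(p["rvec"],float))[0]; t=np.array(p["tvec"],float).ravel()
    z=d[v,u]; X=np.stack([(u-p["cx"])/p["fx"]*z,(v-p["cy"])/p["fy"]*z,z],1); return (X-t)@R
E
python3 - <<'E'
from h import *
print(read_state())
for n in("scene","side","wrist"):
    p,im,d=get(n); cv2.imwrite(f"pics/{n}0.png",im[...,::-1]); np.savez(f"{n}0.npz",im=im,d=d,**p); print(n,ray(p,320,200))
a=[cv2.imread(f"pics/{n}0.png") for n in("scene","side")]
cv2.imwrite("pics/both.png",cv2.resize(np.vstack(a),(480,600)))
E
```

```text
{'t': 0.0, 'q': array([-8.53892672e-02,  1.31162966e-01,  1.48925303e+00,  1.21928311e-05,
        1.52298764e+00, -8.53997611e-02]), 'dq': array([ 9.63631071e-06,  4.01832678e-04, -3.17932410e-04, -6.67735867e-04,
       -8.72945914e-04, -2.05610343e-03]), 'joint_torque': array([-1.61290725e-03, -5.59853125e+01, -4.91755986e+01,  7.67333270e-02,
        3.59135563e-02, -2.97389461e-04]), 'tool_pos': array([5.99780098e-01, 4.99439966e-05, 4.03700477e-01]), 'orientation': array([-2.22044514e+00, -2.22046712e+00,  1.81716571e-03]), 'force': array([ 0.76141511,  0.2261041 , -0.13655988]), 'wrist_torque': array([ 0.02782136, -0.01304834, -0.01373148]), 'gripper_force': 0.0, 'opening': 0.09310590833520031}
scene (array([ 1.02400931, -0.21420337,  0.84163388]), array([-0.57826244,  0.20472614, -0.78981773]))
side (array([0.88898957, 0.36135218, 0.70897269]), array([-0.49422299, -0.45838433, -0.7387714 ]))
wrist (array([0.59965633, 0.07518061, 0.38463065]), array([-0.00583815, -0.26453593, -0.9644081 ]))
```

View pics/scene0.png

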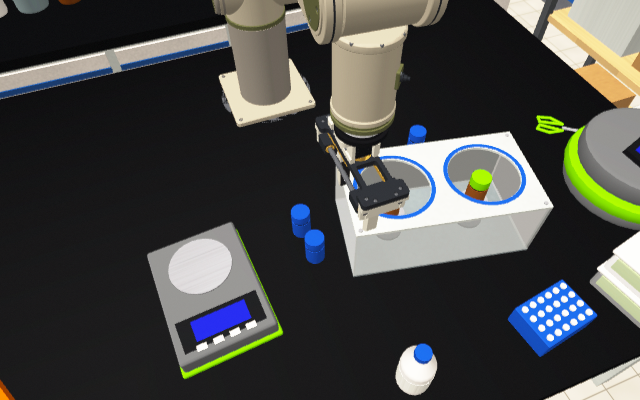

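View pics/side0.png

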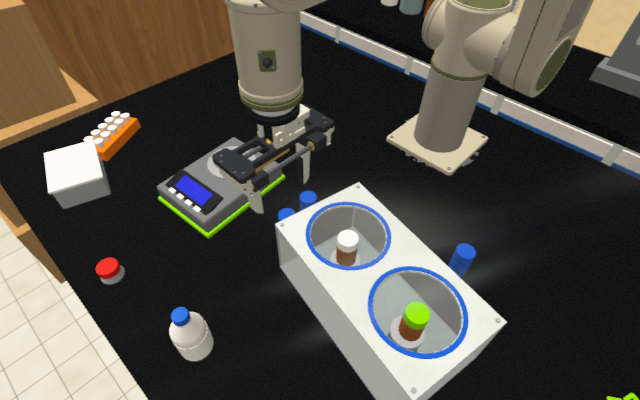

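The scene view shows the green cap at about (481,180) in the right-hand port and the pan at (200,265). In the side view the green cap is at (417,316), the white cap at (347,240), and the blue ring around the green jar's port is at about (418,312).

```bash
python3 - <<'E'
from h import *
def blobs(m,k=3,amin=60):
    m=cv2.morphologyEx(m.astype(np.uint8),cv2.MORPH_CLOSE,np.ones((k,k)))
    return [c for c in cv2.findContours(m,cv2.RETR_EXTERNAL,cv2.CHAIN_APPROX_NONE)[0] if cv2.contourArea(c)>amin]
for n in("scene","side"):
    f=np.load(n+"0.npz"); im,d=f["im"],f["d"]; p={k:f[k] for k in("fx","fy","cx","cy","rvec","tvec")}
    h=cv2.cvtColor(im,cv2.COLOR_RGB2HSV).astype(int); H,S,V=[h[...,i] for i in range(3)]
    g=(H>30)&(H<55)&(S>150)&(V>90)
    for c in blobs(g):
        x,y,w,hh=cv2.boundingRect(c)
        if w<40 and hh<40:
            m=np.zeros(d.shape,np.uint8); cv2.drawContours(m,[c],-1,1,-1)
            P=pts(p,d,m>0); T=P[P[:,2]>np.percentile(P[:,2],97)-.004]
            print(n,"green",(x,y,w,hh),"ztop",T[:,2].mean(),"top ctr",cv2.minEnclosingCircle((T[:,:2]*1000).astype(np.float32)), T[:,:2].mean(0))
    b=(H>100)&(H<125)&(S>120)&(V>90)
    for c in blobs(b,3,400):
        q=np.array([onz(p,u,v,.15)[:2] for u,v in c[:,0]],np.float32)
        x,y,w,hh=cv2.boundingRect(c)
        if w>60: print(n,"blue",(x,y,w,hh),cv2.fitEllipse(q*1000))
    # white roof corners by depth
    P=pts(p,d,np.ones(d.shape,bool)); v,u=np.nonzero(d>0)
    s=(abs(P[:,2]-.15)<.004)&(V[v,u]>170)&(S[v,u]<40)&(P[:,0]<.75)
    m=np.zeros(d.shape,np.uint8); m[v[s],u[s]]=1
    c=max(blobs(m,5),key=cv2.contourArea); q=np.array([onz(p,a,b,.15)[:2] for a,b in c[:,0]],np.float32)
    print(n,"roof",cv2.minAreaRect(q*1000))
    s=(abs(P[:,2]-.07)<.005)&(V[v,u]>130)&(S[v,u]<40)&(P[:,1]<-.1)
    m=np.zeros(d.shape,np.uint8); m[v[s],u[s]]=1
    for c in blobs(m,5,150):
        q=np.array([onz(p,a,b,.07)[:2] for a,b in c[:,0]],np.float32)
        print(n,"pan",cv2.boundingRect(c),cv2.fitEllipse(q*1000))
E
```

```text
scene green (470, 169, 22, 22) ztop 0.13534408726623268 top ctr ((569.5155639648438, 286.5618896484375), 20.33197593688965) [0.56979228 0.28610973]
scene green (536, 115, 28, 19) ztop 0.008002133051476559 top ctr ((399.0997009277344, 631.5588989257812), 38.14820861816406) [0.40050091 0.63021384]
scene blue (190, 299, 62, 43) ((682.262939453125, -264.6206970214844), (39.80112075805664, 113.7972183227539), 4.7483229637146)
scene blue (508, 279, 89, 78) ((864.2598876953125, 220.4365234375), (86.16350555419922, 151.11669921875), 11.28563117980957)
scene blue (443, 144, 83, 61) ((571.71533203125, 285.57330322265625), (153.9606475830078, 155.2252960205078), 156.4251251220703)
scene blue (0, 67, 113, 31) ((-38.02991485595703, -488.5014953613281), (21.49805450439453, 421.2353210449219), 179.98785400390625)
scene blue (120, 41, 109, 29) ((-38.089237213134766, -206.9950408935547), (21.240591049194336, 455.2882995605469), 0.008540584705770016)
scene roof ((556.4065551757812, 195.87911987304688), (371.1541748046875, 204.03599548339844), 78.58212280273438)
scene pan (168, 239, 64, 56) ((521.57458
[... 334 characters left out ...]
61328125), 19.95122528076172) [0.57273748 0.28776484]
side green (261, 174, 25, 22) ztop 0.016313204874865112 top ctr ((470.2407531738281, -194.94842529296875), 41.150962829589844) [ 0.47039603 -0.19348256]
side blue (368, 267, 100, 92) ((574.2816772460938, 285.1858825683594), (154.80332946777344, 155.13735961914062), 163.48594665527344)
side blue (306, 202, 85, 68) ((538.594482421875, 108.1541748046875), (154.0797882080078, 154.33770751953125), 41.81314468383789)
side roof ((557.37841796875, 197.503662109375), (371.0748596191406, 201.47900390625), 78.53981018066406)
side pan (43, 139, 60, 54) ((801.8265991210938, -545.5490112304688), (136.837646484375, 179.457763671875), 163.55673217773438)
```

Both views agree: the green jar is at about (0.571, 0.287) with its cap top at z = 0.135, its port centre is at (0.573, 0.285), and the pan centre is at about (0.522, -0.281). Tool x is world y, tool y is world x, and tool z points down. I'll move above the jar with the fingers partly closed.

{"api": "servo_tool", "payload": {"increments": [{"slide":[25,-2,0],"dr":[0,0,0],"jaw":0.33},{"slide":[60,-6,0],"dr":[0,0,0],"jaw":0.33},{"slide":[95,-10,0],"dr":[0,0,0],"jaw":0.33},{"slide":[130,-13,0],"dr":[0,0,0],"jaw":0.33},{"slide":[165,-17,0],"dr":[0,0,0],"jaw":0.33},{"slide":[200,-20,0],"dr":[0,0,0],"jaw":0.33},{"slide":[235,-24,0],"dr":[0,0,0],"jaw":0.33},{"slide":[265,-27,0],"dr":[0,0,0],"jaw":0.33},{"slide":[287,-29,0],"dr":[0,0,0],"jaw":0.33},{"slide":[287,-29,0],"dr":[0,0,0],"jaw":0.33},{"slide":[287,-29,0],"dr":[0,0,0],"jaw":0.33},{"slide":[287,-29,0],"dr":[0,0,0],"jaw":0.33}], "force": 15}}

```text
t: 1.35
tool_pos: [0.5712, 0.2861, 0.4045]
orientation: [2.222, 2.22, -0.001]
force: [0.5, 0.0, -0.3]
opening: 0.062
gripper_force: 0.0
```

```bash
python3 - <<'E'
from h import *
s=read_state(); print(s["t"],s["tool_pos"],s["orientation"],s["opening"],s["force"])
for n in("wrist","side","scene"):
    p,im,d=get(n); cv2.imwrite(f"pics/{n}1.png",im[...,::-1])
    h=cv2.cvtColor(im,cv2.COLOR_RGB2HSV).astype(int); H,S,V=[h[...,i] for i in range(3)]
    g=(H>30)&(H<55)&(S>150)&(V>90)
    P=pts(p,d,g); P=P[(P[:,2]>.1)&(P[:,2]<.15)]
    if len(P)>30:
        T=P[P[:,2]>np.percentile(P[:,2],97)-.004]; print(n,len(T),T[:,2].mean(),cv2.minEnclosingCircle((T[:,:2]*1000).astype(np.float32)))
    if n=="scene":
        s=V*0; P=pts(p,d,d>0); v,u=np.nonzero(d>0); k=(abs(P[:,2]-.07)<.005)&(V[v,u]>130)&(S[v,u]<40)&(abs(P[:,1]+.28)<.08)&(abs(P[:,0]-.52)<.08)
        print("pan",cv2.minEnclosingCircle((P[k,:2]*1000).astype(np.float32)),P[k].mean(0))
E
```

```text
1.35 [0.57121067 0.28609202 0.40450743] [ 2.22210574e+00  2.22048598e+00 -1.01281471e-03] 0.06201946898496631 [ 0.4676349   0.0341926  -0.32512549]
wrist 1861 0.1357502396470816 ((570.3232421875, 288.2378845214844), 19.927204132080078)
side 337 0.13603429544507914 ((572.8226318359375, 287.6796875), 19.51624870300293)
scene 229 0.1352922307593765 ((570.1326293945312, 285.6322937011719), 20.56477165222168)
pan ((520.41796875, -281.6327209472656), 61.097293853759766) [ 0.52332686 -0.28151818  0.07025737]
```

View pics/wrist1.png

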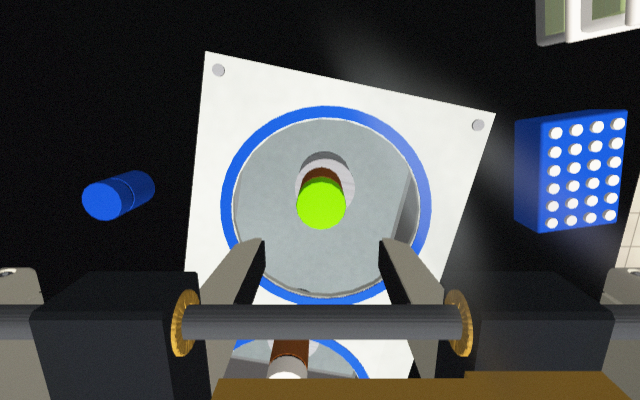

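The wrist picture shows the green cap centred at (321,204) between the fingers and inside the port ring, at (0.571, 0.2875). I'll descend and grip.

{"api": "servo_tool", "payload": {"increments": [{"slide":[1,0,15],"dr":[0,0,0],"jaw":0.33},{"slide":[1,0,35],"dr":[0,0,0],"jaw":0.33},{"slide":[1,0,55],"dr":[0,0,0],"jaw":0.33},{"slide":[1,0,75],"dr":[0,0,0],"jaw":0.33},{"slide":[1,0,95],"dr":[0,0,0],"jaw":0.33},{"slide":[1,0,110],"dr":[0,0,0],"jaw":0.33},{"slide":[1,0,120],"dr":[0,0,0],"jaw":0.33},{"slide":[1,0,124],"dr":[0,0,0],"jaw":0.33},{"slide":[1,0,124],"dr":[0,0,0],"jaw":0.33},{"slide":[1,0,124],"dr":[0,0,0],"jaw":0.33},{"slide":[1,0,124],"dr":[0,0,0],"jaw":0.45},{"slide":[1,0,124],"dr":[0,0,0],"jaw":0.52},{"slide":[1,0,124],"dr":[0,0,0],"jaw":0.58},{"slide":[1,0,124],"dr":[0,0,0],"jaw":0.7},{"slide":[1,0,124],"dr":[0,0,0],"jaw":0.8},{"slide":[1,0,124],"dr":[0,0,0],"jaw":0.8},{"slide":[1,0,124],"dr":[0,0,0],"jaw":0.8},{"slide":[1,0,124],"dr":[0,0,0],"jaw":0.8}], "force": 15}}

```text
t: 3.3
tool_pos: [0.5711, 0.2881, 0.2812]
orientation: [2.221, 2.221, 0.001]
force: [-0.8, 0.3, 4.5]
opening: 0.0399
gripper_force: 15.0
```

The jar is gripped: the opening is 39.9 mm and the pad force 15 N. Now I'll lift it straight up.

{"api": "servo_tool", "payload": {"increments": [{"slide":[0,0,-3],"dr":[0,0,0],"jaw":0.8},{"slide":[0,0,-10],"dr":[0,0,0],"jaw":0.8},{"slide":[0,0,-22],"dr":[0,0,0],"jaw":0.8},{"slide":[0,0,-37],"dr":[0,0,0],"jaw":0.8},{"slide":[0,0,-54],"dr":[0,0,0],"jaw":0.8},{"slide":[0,0,-71],"dr":[0,0,0],"jaw":0.8},{"slide":[0,0,-88],"dr":[0,0,0],"jaw":0.8},{"slide":[0,0,-105],"dr":[0,0,0],"jaw":0.8},{"slide":[0,0,-120],"dr":[0,0,0],"jaw":0.8},{"slide":[0,0,-132],"dr":[0,0,0],"jaw":0.8},{"slide":[0,0,-138],"dr":[0,0,0],"jaw":0.8},{"slide":[0,0,-140],"dr":[0,0,0],"jaw":0.8},{"slide":[0,0,-140],"dr":[0,0,0],"jaw":0.8},{"slide":[0,0,-140],"dr":[0,0,0],"jaw":0.8}]}}

```text
t: 4.7
tool_pos: [0.5709, 0.288, 0.4196]
orientation: [-2.221, -2.221, 0.002]
force: [0.5, -0.4, -1.2]
opening: 0.0396
gripper_force: 15.0
```

```bash
python3 - <<'E'
from h import *
s=read_state(); print(s["t"],s["tool_pos"],s["orientation"],s["opening"],s["force"],s["gripper_force"],s["wrist_torque"])
for n in("scene","side"):
    p,im,d=get(n); cv2.imwrite(f"pics/{n}2.png",im[...,::-1])
    h=cv2.cvtColor(im,cv2.COLOR_RGB2HSV).astype(int); H,S,V=[h[...,i] for i in range(3)]
    P=pts(p,d,(H>30)&(H<55)&(S>150)&(V>60)); P=P[(P[:,2]>.1)&(P[:,2]<.4)]; print(n,len(P),P.min(0),P.max(0))
    Q=pts(p,d,(H<18)&(S>120)&(V<150)&(V>30)); Q=Q[(abs(Q[:,0]-.57)<.04)&(abs(Q[:,1]-.288)<.04)&(Q[:,2]>.1)]; print("glass",len(Q),Q[:,2].min() if len(Q) else 0)
E
```

```text
4.7 [0.57086423 0.28797198 0.41963159] [-2.22096934 -2.22099935  0.00239743] 0.039632455123967125 [ 0.46414494 -0.42903048 -1.22247243] 14.999871730688028 [ 0.02223651 -0.02924005 -0.00737818]
scene 364 [0.50532302 0.25046984 0.10022727] [0.60997483 0.60538671 0.32438296]
glass 233 0.20860342461859113Traceback (most recent call last):
  File "<stdin>", line 6, in <module>
    return umr_minimum(a, axis, None, out, keepdims, initial, where)
ValueError: zero-size array to reduction operation minimum which has no identity
```

View pics/scene2.png

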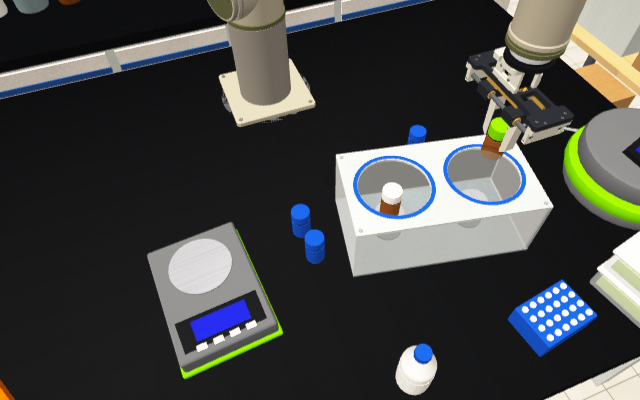

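The scene view shows the jar at (495,140), held upright above the roof, with the white jar untouched in its port. Next I'll carry it level to above the pan.

{"api": "servo_tool", "payload": {"increments": [{"slide":[-6,0,0],"dr":[0,0,0],"jaw":0.8},{"slide":[-20,-2,0],"dr":[0,0,0],"jaw":0.8},{"slide":[-42,-4,0],"dr":[0,0,0],"jaw":0.8},{"slide":[-72,-6,0],"dr":[0,0,0],"jaw":0.8},{"slide":[-108,-9,0],"dr":[0,0,0],"jaw":0.8},{"slide":[-146,-12,0],"dr":[0,0,0],"jaw":0.8},{"slide":[-184,-16,0],"dr":[0,0,0],"jaw":0.8},{"slide":[-222,-19,0],"dr":[0,0,0],"jaw":0.8},{"slide":[-260,-22,0],"dr":[0,0,0],"jaw":0.8},{"slide":[-298,-26,0],"dr":[0,0,0],"jaw":0.8},{"slide":[-336,-29,0],"dr":[0,0,0],"jaw":0.8},{"slide":[-374,-32,0],"dr":[0,0,0],"jaw":0.8},{"slide":[-412,-35,0],"dr":[0,0,0],"jaw":0.8},{"slide":[-450,-39,0],"dr":[0,0,0],"jaw":0.8},{"slide":[-486,-42,0],"dr":[0,0,0],"jaw":0.8},{"slide":[-518,-45,0],"dr":[0,0,0],"jaw":0.8},{"slide":[-543,-47,0],"dr":[0,0,0],"jaw":0.8},{"slide":[-560,-48,0],"dr":[0,0,0],"jaw":0.8},{"slide":[-567,-49,0],"dr":[0,0,0],"jaw":0.8},{"slide":[-569,-49,0],"dr":[0,0,0],"jaw":0.8}]}}

```text
t: 6.8
tool_pos: [0.5217, -0.2815, 0.4207]
orientation: [-2.222, -2.22, -0.0]
force: [0.3, 0.9, -0.7]
opening: 0.0398
gripper_force: 15.0
```

{"api": "servo_tool", "payload": {"increments": [{"slide":[0,0,0],"dr":[0,0,0],"jaw":0.8},{"slide":[0,0,0],"dr":[0,0,0],"jaw":0.8}]}}

```text
t: 7.0
tool_pos: [0.5223, -0.28, 0.4208]
orientation: [-2.22, -2.223, -0.0]
force: [-0.4, -0.6, -0.8]
opening: 0.0397
gripper_force: 15.0
```

```bash
python3 - <<'E'
from h import *
s=read_state(); print(s["t"],s["tool_pos"],s["orientation"],s["opening"],s["force"],s["gripper_force"])
for n in("wrist","side"):
    p,im,d=get(n); cv2.imwrite(f"pics/{n}3.png",im[...,::-1]); np.savez(n+"3.npz",im=im,d=d,**p)
    h=cv2.cvtColor(im,cv2.COLOR_RGB2HSV).astype(int); H,S,V=[h[...,i] for i in range(3)]
    P=pts(p,d,d>0); v,u=np.nonzero(d>0); k=(abs(P[:,2]-.07)<.004)&(V[v,u]>110)&(S[v,u]<40)&(abs(P[:,1]+.28)<.08)&(abs(P[:,0]-.52)<.08)
    if k.sum()>50: print(n,"pan",k.sum(),cv2.minEnclosingCircle((P[k,:2]*1000).astype(np.float32)),P[k].min(0),P[k].max(0))
E
```

```text
7.0 [ 0.52227308 -0.27998009  0.42082641] [-2.22005328e+00 -2.22270379e+00 -4.48031651e-04] 0.03973789396695019 [-0.38009055 -0.57451947 -0.81205365] 14.999987605260685
wrist pan 8592 ((522.0668334960938, -279.67803955078125), 59.89490509033203) [ 0.46262374 -0.32790605  0.06617913] [ 0.58173392 -0.22034484  0.07355199]
side pan 1278 ((522.5362548828125, -280.6293640136719), 61.498863220214844) [ 0.46398824 -0.34030433  0.06664801] [ 0.58367081 -0.22113253  0.07394614]
```

View pics/wrist3.png

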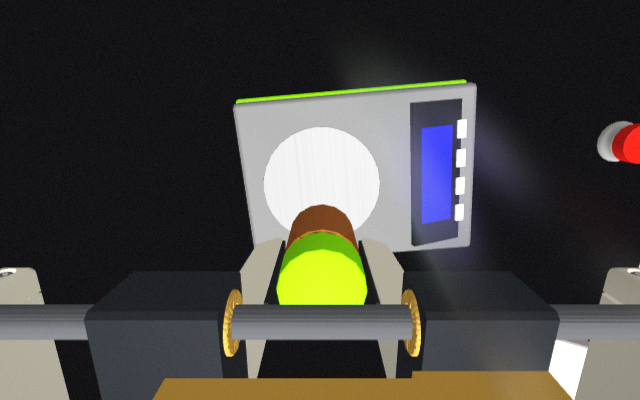

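The wrist picture shows the pan as a full disc centred near (322,183), with the jar held upright above it. The pan centre measures (0.522, -0.280) and the tool is over it. I'll lower to about 6 mm above the pan.

{"api": "servo_tool", "payload": {"increments": [{"slide":[0,0,6],"dr":[0,0,0],"jaw":0.8},{"slide":[0,0,18],"dr":[0,0,0],"jaw":0.8},{"slide":[0,0,34],"dr":[0,0,0],"jaw":0.8},{"slide":[0,0,50],"dr":[0,0,0],"jaw":0.8},{"slide":[0,0,66],"dr":[0,0,0],"jaw":0.8},{"slide":[0,0,82],"dr":[0,0,0],"jaw":0.8},{"slide":[0,0,96],"dr":[0,0,0],"jaw":0.8},{"slide":[0,0,108],"dr":[0,0,0],"jaw":0.8},{"slide":[0,0,117],"dr":[0,0,0],"jaw":0.8},{"slide":[0,0,123],"dr":[0,0,0],"jaw":0.8},{"slide":[0,0,127],"dr":[0,0,0],"jaw":0.8},{"slide":[0,0,128],"dr":[0,0,0],"jaw":0.8},{"slide":[0,0,128],"dr":[0,0,0],"jaw":0.8},{"slide":[0,0,128],"dr":[0,0,0],"jaw":0.8}]}}

```text
t: 8.5
tool_pos: [0.5222, -0.2811, 0.2934]
orientation: [2.221, 2.221, 0.0]
force: [0.6, 0.3, -0.7]
opening: 0.0397
gripper_force: 15.0
```

{"api": "servo_tool", "payload": {"increments": [{"slide":[0,0,1],"dr":[0,0,0],"jaw":0.8},{"slide":[0,0,2],"dr":[0,0,0],"jaw":0.8},{"slide":[0,0,3],"dr":[0,0,0],"jaw":0.8},{"slide":[0,0,4],"dr":[0,0,0],"jaw":0.8},{"slide":[0,0,4],"dr":[0,0,0],"jaw":0.8},{"slide":[0,0,4],"dr":[0,0,0],"jaw":0.8}]}}

```text
t: 9.1
tool_pos: [0.522, -0.281, 0.2887]
orientation: [-2.221, -2.221, 0.0]
force: [-0.0, -0.9, -0.3]
opening: 0.0395
gripper_force: 15.0
```

{"api": "servo_tool", "payload": {"increments": [{"slide":[0,0,0.5],"dr":[0,0,0],"jaw":0.8},{"slide":[0,0,1],"dr":[0,0,0],"jaw":0.8},{"slide":[0,0,1],"dr":[0,0,0],"jaw":0.8},{"slide":[0,0,1],"dr":[0,0,0],"jaw":0.8}]}}

```text
t: 9.5
tool_pos: [0.522, -0.281, 0.2877]
orientation: [-2.221, -2.221, -0.0]
force: [0.2, 0.2, -1.4]
opening: 0.0398
gripper_force: 15.0
```

{"api": "servo_tool", "payload": {"increments": [{"slide":[0,0,0.5],"dr":[0,0,0],"jaw":0.8},{"slide":[0,0,1],"dr":[0,0,0],"jaw":0.8},{"slide":[0,0,1],"dr":[0,0,0],"jaw":0.8},{"slide":[0,0,1],"dr":[0,0,0],"jaw":0.8}]}}

```text
t: 9.9
tool_pos: [0.522, -0.281, 0.2867]
orientation: [-2.221, -2.221, 0.0]
force: [-0.2, 0.8, -1.0]
opening: 0.0399
gripper_force: 15.0
```

{"api": "servo_tool", "payload": {"increments": [{"slide":[0,0,0.4],"dr":[0,0,0],"jaw":0.8},{"slide":[0,0,0.8],"dr":[0,0,0],"jaw":0.8},{"slide":[0,0,0.8],"dr":[0,0,0],"jaw":0.8},{"slide":[0,0,0.8],"dr":[0,0,0],"jaw":0.8}]}}

```text
t: 10.3
tool_pos: [0.522, -0.281, 0.2862]
orientation: [2.221, 2.221, 0.0]
force: [-1.4, 0.0, 1.0]
opening: 0.04
gripper_force: 15.0
```

{"api": "servo_tool", "payload": {"increments": [{"slide":[0,0,0.3],"dr":[0,0,0],"jaw":0.8},{"slide":[0,0,0.6],"dr":[0,0,0],"jaw":0.8},{"slide":[0,0,0.6],"dr":[0,0,0],"jaw":0.8},{"slide":[0,0,0.6],"dr":[0,0,0],"jaw":0.8}]}}

```text
t: 10.7
tool_pos: [0.5221, -0.281, 0.2861]
orientation: [2.221, 2.221, -0.0]
force: [-3.4, 2.0, 6.5]
opening: 0.0396
gripper_force: 15.0
```

Contact: the vertical force is now 6.5 N. I'll release slowly, opening no further than needed, then rise.

{"api": "servo_tool", "payload": {"increments": [{"slide":[0,0,-0.4],"dr":[0,0,0],"jaw":0.8},{"slide":[0,0,-0.4],"dr":[0,0,0],"jaw":0.57},{"slide":[0,0,-0.4],"dr":[0,0,0],"jaw":0.55},{"slide":[0,0,-0.4],"dr":[0,0,0],"jaw":0.5},{"slide":[0,0,-0.4],"dr":[0,0,0],"jaw":0.42},{"slide":[0,0,-0.4],"dr":[0,0,0],"jaw":0.33},{"slide":[0,0,-0.4],"dr":[0,0,0],"jaw":0.3},{"slide":[0,0,-0.4],"dr":[0,0,0],"jaw":0.3},{"slide":[0,0,-5],"dr":[0,0,0],"jaw":0.3},{"slide":[0,0,-15],"dr":[0,0,0],"jaw":0.3},{"slide":[0,0,-30],"dr":[0,0,0],"jaw":0.3},{"slide":[0,0,-50],"dr":[0,0,0],"jaw":0.3},{"slide":[0,0,-75],"dr":[0,0,0],"jaw":0.3},{"slide":[0,0,-100],"dr":[0,0,0],"jaw":0.3},{"slide":[0,0,-115],"dr":[0,0,0],"jaw":0.3},{"slide":[0,0,-120],"dr":[0,0,0],"jaw":0.3},{"slide":[0,0,-120],"dr":[0,0,0],"jaw":0.3},{"slide":[0,0,-120],"dr":[0,0,0],"jaw":0.3}]}}

```text
t: 12.5
tool_pos: [0.5218, -0.2809, 0.4041]
orientation: [-2.22, -2.22, 0.001]
force: [-0.5, 0.7, -0.8]
opening: 0.065
gripper_force: 0.0
```

```bash
python3 - <<'E'
from h import *
s=read_state(); print(s["t"],s["tool_pos"],s["opening"],s["force"],s["gripper_force"])
for n in("wrist","side","scene"):
    p,im,d=get(n); cv2.imwrite(f"pics/{n}4.png",im[...,::-1])
    h=cv2.cvtColor(im,cv2.COLOR_RGB2HSV).astype(int); H,S,V=[h[...,i] for i in range(3)]
    P=pts(p,d,(H>30)&(H<55)&(S>150)&(V>60)); P=P[(P[:,2]>.11)&(P[:,2]<.16)&(abs(P[:,1]+.28)<.08)&(abs(P[:,0]-.52)<.08)]
    if len(P)>30:
        T=P[P[:,2]>np.percentile(P[:,2],97)-.004]; print(n,len(T),T[:,2].mean(),cv2.minEnclosingCircle((T[:,:2]*1000).astype(np.float32)))
E
```

```text
12.5 [ 0.52178992 -0.28086481  0.4041163 ] 0.06500212458630308 [-0.48934342  0.65850273 -0.84336762] 0.0
wrist 1912 0.14075092910285494 ((522.1151123046875, -281.09478759765625), 19.99820899963379)
side 148 0.14093159311575318 ((523.6998901367188, -281.6749572753906), 20.47756004333496)
scene 321 0.14029398215356306 ((522.2478637695312, -281.8927307128906), 20.298372268676758)
```

View pics/scene4.png

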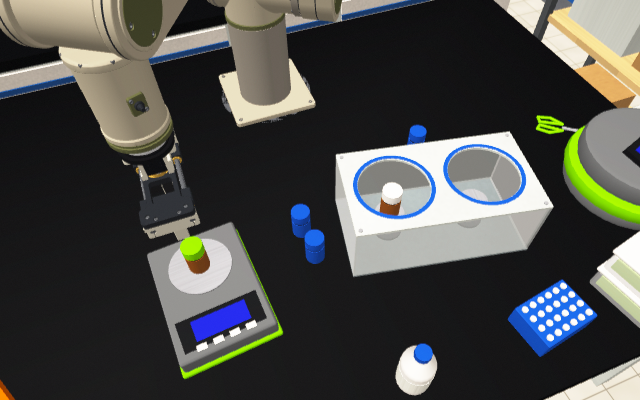

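The scene view shows the jar upright on the pan at (195,255), with its cap top at 0.140 and centred within 2 mm. The gripper is clear and the white jar is in place, so I'm handing in.

```bash
python3 -c "
from plant import *
print(close_job())"
```

```text
the job is handed in; nothing more can be done
None
```

The green-capped jar stands upright and released on the balance pan, about 2 mm or less from its centre by my camera measurements, the white-capped jar was left untouched, and the job was handed in at about 12.7 s; no verdict was returned.

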